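Seat the drawer, turn the shaft flat to the driver, hold the collar on it

ROBOT

A 6-joint arm with a two-finger parallel gripper is mounted at the origin on the work surface. World frame = base frame: x ahead of the robot, y to its left, z up, the work surface at z = 0. Lengths are in m, angles in rad, forces in N, time in s.
With the tool pointing down it reaches from about 0.25 to 0.775 m from the base axis. Payload 4 kg.
Tool frame: the origin (TCP) lies between the finger pads; the fingertips stand 8 mm ahead of it and the grasp point (between the pads) lies 11 mm behind it (finger_overhang is the distance from the TCP to the fingertips, in m); z points along the fingers, y is the line along which they close (so a half turn about z gives the same grasp; the last joint's range is limited). The gripper opens to 94 mm and grips with 3 to 60 N. Pads are 16 mm wide; open, the fingers measure 119 mm over their backs; the gripper's body (75 mm by 177 mm) begins 78 mm behind the grasp point.
Start: joints at [1.062, 0.087, 1.371, -0, 1.684, -0.103], TCP at [0.217, 0.505, 0.214] pointing down, gripper open.
Joint ranges: [-3.1, 3.1], [-0.76, 2.03], [0.27, 2.55], [-1.08, 4.22], [0.17, 2.65], [-2.57, 2.57]. Speed limits (rad/s): [2.79, 2.79, 3.14, 3.14, 3.14, 3.14].

INTERFACE

Orientations are given as a 3x3 rotation matrix whose columns are the frame's x, y, z axes.
In Python, from bench import observe, snapshot, camera_model, job_done, finger_overhang gives the robot as it stands. The module is installed in compiled form; this text tells all that it offers.
- The arm moves only by the tool servo_tool, never from a script. Its argument "moves" is a list of rows, each a list of 6 numbers: the shift along the world's x, y, z in cm, then the turn, a rotation vector about the world's x, y, z in degrees. In form: [[tx, ty, tz, rx, ry, rz], ...]. A call has 1 to 12 rows; each row is the pose to reach, as a shift and turn from the pose commanded when the call began; what a row does not reach only later rows make up. A row lasts 1/8 s, in which the tool goes at most 62.5 mm and 10.7 degrees, less where a joint would pass 70% of its speed; a pose out of reach is approached as far as the arm can. A call with a gripper value outside its range is refused whole. "claw" is the closure, from -1 (fully open) to 1 (shut), set as the call begins (left out, the last holds). The fingers move at their own pace and stop on an object; "grip_force" is the grip in N (left out, the last holds). Time passes only in rows, so rows that repeat a pose let the fingers close. It gives the time, the measured TCP pose, the force, the opening and the grip force at its end, in the units of the state.
- observe(): the state, without advancing time (a new reading comes with each control period).
- snapshot(name): name is "scene" or "side" or "wrist"; returns (picture, depth): 420x560x3 uint8, red, green, blue; 420x560 float32, m along the optical axis (not along the pixel's ray), 0 where there is no reading.
- camera_model(name): a dict with "K" (3x3 intrinsics, pixels), "dist_coeffs" ([k1, k2, p1, p2, k3] as OpenCV has them; the pictures are not rectified), "cam_to_world" (4x4, takes a point from camera to world coordinates). Camera axes: x right, y up, looking along -z (the intrinsics and any distortion apply to the point x, -y, -z); pixel columns grow to the right and rows downward; lengths in m; the calibration is good to about 2 mm. A picture is of the moment at which its call begins: read the wrist's pose just before it. camera_model takes no time and is no camera call; for the wrist camera it gives the pose at the moment of the call.
- job_done(): hands the job in; it is judged then, once.
The state is a dict: "time": time; "joint_positions": joint angles; "qvel": joint speeds; "joint_efforts": joint torques, N m; "ee_pos": TCP position; "tcp_rot": TCP orientation; "wrist_force": force on the tool from outside, world axes, zero at the start; "ft_torque": the same for the moment, N m; "width": finger opening in m; "grasp_force": force on a finger pad.
Only numpy, scipy, OpenCV 4.12 (cv2) and the standard library are available. Lean on these libraries where they do the work, as an engineer would, in place of code of your own. Each camera call takes 0.05 s, during which the arm holds its last target. There are 200 camera calls.

TASK

Push the open fixture drawer of the fastening station fully home until it clicks into its detent, then turn the shaft standing in it until its flat squarely faces the driver bit (the fingers can feel the flat). Then put the loose copper collar over the shaft with its set-screw on the flat, pointing at the bit and level with it, and finish while still holding the collar there, upright in the gripper, ready for the screw to be driven. Leave the ring tray, the spare mandrel and the lidded tote where they are.

Things in the scene. Friction and masses are not known exactly. Their poses are not given: they have to be found in the camera images.
- station: Grey fastening station fixed to the bench. Origin on the bench below the shaft axis when the drawer is home; +x from shaft to driver, z up; drawer opens to -x. Rails 170 mm apart outside, 50 mm high, x -80 to +120 mm. Blue driver (fixed) level along x, axis 105 mm above the bench: bit 6 mm dia from x 65 to 100 mm, chuck 18 mm dia to 118, body 38 mm dia to 248 (top 124 mm above the bench).
- bit_tip (a point): Tip of the driver bit, on the bit's axis: 65 mm from the home shaft axis, 105 mm above the bench; the same axes as the station.
- fixture_drawer (a joint): How far the drawer is open, m: 0 is fully home at its stop; starts 0.06 to 0.09, grows as it slides to the station's -x. About 2 N of friction; within roughly the last 15 mm a sprung ball first resists with some 6 to 9 N more, then snaps the drawer in and keeps it home.
- drawer_front (a point): On the outer face of the blue drawer front (146 mm wide, 10 mm thick, facing the station's -x; push here), mid-width, at its top edge 62 mm above the bench; the face reaches down to 10 mm above the bench. Lies 84 mm in front of the shaft axis, moves with the drawer. Axes as the station. A look-only black strip stands 4.5 mm over the edge.
- shaft (a joint): Angle of the shaft about the vertical in its bearing, rad, counter-clockwise from above, turning freely without end stops against about 0.035 N m of friction; 0 (or any whole turn) when the flat faces the driver (+x of the station). Starts anywhere from 0.8 to 2.6.
- shaft_top (a point): Centre of the top end of the upright dark shaft, on its axis, 125 mm above the bench, moves with the drawer; +x is where the flat faces. 18 mm dia; the top 40 mm is D-shaped: one bright flat 4.5 mm from the axis, so 13.5 mm thick across the flat, 18 mm the other way; the last 3 mm taper to 78 %. Yellow line on the end along x. Round below, on a boss 52 mm dia, 48 mm above the bench.
- shaft_flat (a point): Middle of the bright flat, 4.5 mm from the shaft axis, 105 mm above the bench (the bit's height); +x is the outward normal of the flat.
- collar: Loose copper collar, about 90 g, flat on the bench: 40 mm outside dia, bore 22, 16 mm high. Origin at the centre of its underside, z along the bore. Set-screw (5 mm dia) along its own +x at mid-height, tip sticking into the bore to 6 mm from the axis: it goes down the shaft only with the screw over the flat (1.5 to 2 mm play). Black screw head; white line on the top face at the screw.
- collar_center (a point): Centre of the collar, 8 mm above its underside, on the bore axis; axes as the collar.
- collar_screw (a point): Outer end of the set-screw, 20 mm from the collar's axis along its +x, at mid-height.
- ring_tray: Bystander: open white tray 100 x 130 x 28 mm with copper rings. Origin at the centre of its underside. Leave it alone.
- mandrel: Bystander: spare dark mandrel lying down, 170 mm long along its x, 24 mm dia with 30 mm square ends. Origin at the middle of its underside. Leave it alone.
- tote: Bystander: clear box with white lid, 108 x 158 x 65 mm. Origin at the centre of its underside. Leave it alone.
Mind the look-alikes: they are no part of the job. What is shaped like the collar but red or turquoise is not meant.

How it is judged:
On the way, in this order (a step that is already met when the one before it is completed fails the run):
1. the drawer is fully home in its detent (value of joint fixture_drawer below 0.003 m), for 0.2 s.
2. with the drawer home, the flat of the shaft faces the driver bit (value of joint fixture_drawer below 0.003 m and y of shaft_flat in the frame of station between -0.0011 and 0.0011 m and x of shaft_flat in the frame of station above 0 m), for 0.2 s.
At the end, for the whole second after the job is handed in: Drawer home within 3 mm; flat faces the bit within 14 deg; fingers hold the collar (over 2 N), still, upright within 7 deg, round the shaft (axes within 3 mm), its middle within 4 mm of the bit's height (not resting), set-screw towards the bit, outer end within 6 mm sideways of the bit's axis (all of step 2 and z of collar_center in the frame of bit_tip between -0.004 and 0.004 m and horizontal distance between collar_center and shaft_top below 0.003 m and y of collar_screw in the frame of station between -0.006 and 0.006 m and x of collar_screw in the frame of station above 0.012 m and angle between collar's own z axis and vertical below 0.12 rad and contact force between the fingers and collar above 2 N and linear speed of collar below 0.02 m/s); the arm keeps its last pose, push and grip.
It fails at once if the ring tray is moved more than 25 mm (distance of ring_tray from where it was at the start of the episode above 0.025 m).
It fails at once if the spare mandrel is moved more than 25 mm (distance of mandrel from where it was at the start of the episode above 0.025 m).
It fails at once if the tote is moved more than 25 mm (distance of tote from where it was at the start of the episode above 0.025 m).
It also fails if it takes over 72 s, if anything falls off the work surface, if the arm or the gripper's body presses on something with over 40 N, if the wrist force passes 120 N, or if a joint passes its speed limit or range.

## Working session

There is one attempt and no reset: what is moved stays moved. The work goes in short steps, Python scripts to look and compute and a tool call to move; the robot and the scene stay as the last step left them, time stands still between calls to the robot, and variables do not carry over. Pictures are saved under pics/ and viewed, at most 10 in all, crops included, and the job is handed in when it is done.

Besides the shell and the picture viewer there is one more tool, called after ">>>" as name(argument=value, ...), one argument or row to a line, values as JSON. servo_tool: Moves the arm, as the interface text tells. Its arguments: {"type":"object","properties":{"moves":{"type":"array"},"claw":{"type":"number"},"grip_force":{"type":"number"}},"required":["moves"]}

```bash
mkdir -p pics
cat > h.py <<'E'
import numpy as np, cv2
from bench import observe, snapshot, camera_model, job_done, finger_overhang
def save(n,name,crop=None):
    p,d=snapshot(n); np.savez('pics/'+name+'.npz',p=p,d=d,**{k:np.array(v) for k,v in camera_model(n).items()})
    cv2.imwrite('pics/'+name+'.png',p[...,::-1]); return p,d
def load(name):
    z=np.load('pics/'+name+'.npz'); return z['p'],z['d'],dict(K=z['K'],dist_coeffs=z['dist_coeffs'],cam_to_world=z['cam_to_world'])
def ray(m,uv):
    u=cv2.undistortPoints(np.array(uv,float).reshape(-1,1,2),m['K'],m['dist_coeffs'])[:,0]
    d=np.c_[u[:,0],-u[:,1],-np.ones(len(u))]; T=m['cam_to_world']; return T[:3,3],d@T[:3,:3].T
def onz(m,uv,z):
    o,d=ray(m,uv); return o+d*((z-o[2])/d[:,2])[:,None]
def atd(m,uv,dep):
    o,d=ray(m,uv); return o+d*np.reshape(dep,(-1,1))
def proj(m,P):
    T=np.linalg.inv(m['cam_to_world']); c=np.atleast_2d(P)@T[:3,:3].T+T[:3,3]; c=c*[1,-1,-1]
    return cv2.projectPoints(c,np.zeros(3),np.zeros(3),m['K'],m['dist_coeffs'])[0][:,0]
E
python3 -c "
from h import *
a=save('scene','sc0')[0];b=save('side','si0')[0]
print(observe()['time'],finger_overhang)
for n in('scene','side','wrist'):print(n,camera_model(n)['cam_to_world'].round(3).tolist())
save('wrist','w0')
"
```

```text
0.1 0.008
scene [[0.813, -0.416, 0.408, 0.918], [0.583, 0.578, -0.572, -0.487], [0.002, 0.702, 0.712, 0.767], [0.0, 0.0, 0.0, 1.0]]
side [[-0.923, 0.256, -0.286, 0.289], [-0.383, -0.576, 0.722, 0.711], [0.02, 0.776, 0.63, 0.693], [0.0, 0.0, 0.0, 1.0]]
wrist [[0.396, -0.88, -0.262, 0.139], [0.918, 0.379, 0.115, 0.539], [-0.002, -0.286, 0.958, 0.384], [0.0, 0.0, 0.0, 1.0]]
```

View pics/sc0.png

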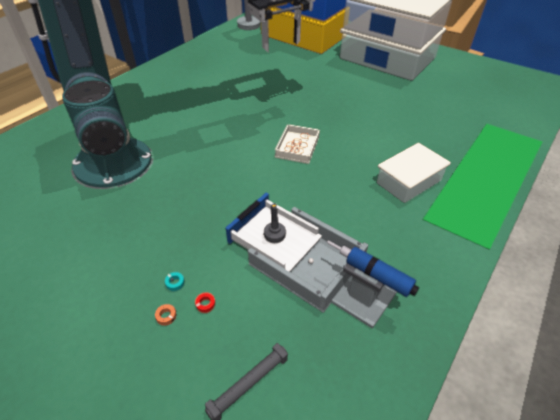

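View pics/si0.png

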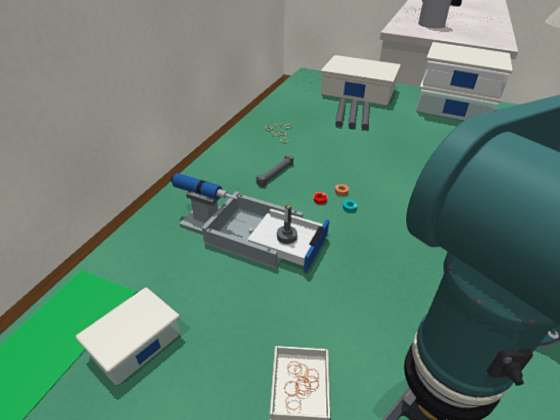

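Scene: the drawer front is at (247,220), the shaft at (274,215) and the driver at (380,270). The copper collar is at (165,314), with red at (205,302) and turquoise at (174,281). The tray, tote and mandrel stand well apart. In the side view the copper collar is at (342,189).

```bash
cat > a.py <<'E'
from h import *
for n in('sc0','si0'):
    p,d,m=load(n); hsv=cv2.cvtColor(p,cv2.COLOR_RGB2HSV)
    H,S,V=[hsv[...,i].astype(int) for i in range(3)]
    vv,uu=np.mgrid[:420,:560]
    W=atd(m,np.c_[uu.ravel(),vv.ravel()],d.ravel()).reshape(420,560,3)
    near=(W[...,0]>.2)&(W[...,0]<.8)&(abs(W[...,1])<.5)&(W[...,2]>-.02)&(W[...,2]<.16)&(d>0)
    def comps(name,mask,amin):
        k,l,st,c=cv2.connectedComponentsWithStats(mask.astype(np.uint8))
        for i in range(1,k):
            if st[i,4]>=amin:
                P=W[l==i]; print(n,name,st[i,4],c[i].round(1),'med',np.median(P,0).round(3),'z',np.percentile(P[:,2],[2,98]).round(3),'planez.008',onz(m,[c[i]],.008)[0].round(4))
                if name=='blue':
                    Q=P[:,:2]-P[:,:2].mean(0); w,v=np.linalg.eigh(Q.T@Q); e=v[:,1]; t=Q@e
                    print('   dir',np.degrees(np.arctan2(e[1],e[0])).round(1),'ends',(P[:,:2].mean(0)+np.outer(np.percentile(t,[1,99]),e)).round(3).tolist())
    comps('blue',near&(H>100)&(H<125)&(S>150)&(V>40),60)
    comps('copper',near&(H>4)&(H<16)&(S>130)&(V>120),40)
    comps('dark',near&(V<75)&(S<120),40)
    comps('white',near&(V>190)&(S<50),150)
E
python3 a.py
```

```text
sc0 blue 325 [244.8 217.2] med [0.466 0.003 0.05 ] z [0.02  0.063] planez.008 [0.4396 0.0424 0.008 ]
   dir 87.7 ends [[0.463, -0.044], [0.469, 0.096]]
sc0 blue 345 [358.8 258.6] med [0.753 0.008 0.119] z [0.102 0.124] planez.008 [0.7254 0.0927 0.008 ]
   dir 177.1 ends [[0.772, 0.008], [0.734, 0.01]]
sc0 blue 157 [377.  268.6] med [0.792 0.006 0.119] z [0.104 0.125] planez.008 [0.7705 0.0914 0.008 ]
   dir 88.6 ends [[0.792, -0.002], [0.792, 0.026]]
sc0 copper 229 [164.6 313.6] med [ 0.478 -0.259  0.014] z [0.005 0.017] planez.008 [ 0.4751 -0.2562  0.008 ]
sc0 dark 127 [248.2 210. ] med [0.468 0.024 0.065] z [0.061 0.068] planez.008 [0.431  0.0666 0.008 ]
sc0 dark 117 [274.  218.7] med [0.545 0.019 0.087] z [0.059 0.121] planez.008 [0.5004 0.08   0.008 ]
sc0 dark 59 [273.5 238.7] med [0.554 0.004 0.04 ] z [0.033 0.046] planez.008 [0.5369 0.0281 0.008 ]
sc0 dark 102 [370.1 265.7] med [0.778 0.006 0.119] z [0.099 0.125] planez.008 [0.7547 0.0898 0.008 ]
sc0 dark 220 [356.  279.3] med [ 0.761 -0.008  0.076] z [0.015 0.091] planez.008 [0.7466 0.0398 0.008 ]
sc0 dark 57 [280.3 360.9] med
[... 1443 characters left out ...]
. ] med [0.753 0.041 0.084] z [0.036 0.098] planez.008 [ 0.8078 -0.0367  0.008 ]
si0 dark 332 [224.5 214.9] med [0.72  0.017 0.037] z [0.015 0.056] planez.008 [ 0.7386 -0.0138  0.008 ]
si0 dark 234 [287.5 231.2] med [0.535 0.036 0.054] z [0.035 0.124] planez.008 [ 0.5563 -0.0209  0.008 ]
si0 dark 94 [316.4 235.5] med [0.465 0.03  0.068] z [0.067 0.07 ] planez.008 [ 0.4817 -0.0354  0.008 ]
si0 white 1232 [281.2 236. ] med [0.568 0.028 0.03 ] z [0.026 0.05 ] planez.008 [0.5644 0.0029 0.008 ]
si0 white 3951 [126.  327.6] med [0.706 0.416 0.067] z [0.065 0.069] planez.008 [0.7464 0.3869 0.008 ]
si0 white 2235 [300.3 388.5] med [0.378 0.369 0.006] z [0.004 0.03 ] planez.008 [0.3772 0.3664 0.008 ]
```

View pics/w0.png

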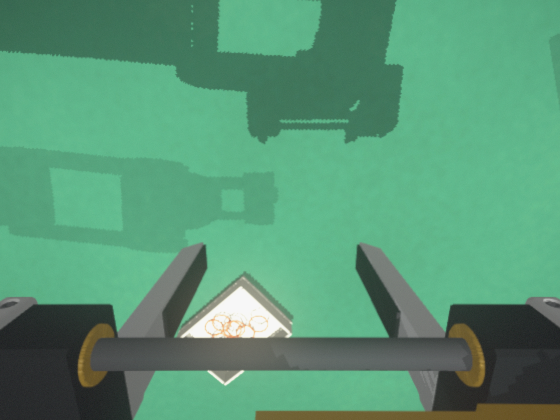

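Wrist view: only the tray (240,330) and shadows are below the gripper. The station yaw is about -2.3° in both views, and heights match the text (drawer edge 62–66, driver top 124, collar 16).

```bash
python3 -c "
from h import *
o=observe();print(o['ee_pos'],o['tcp_rot'].round(4) if hasattr(o['tcp_rot'],'round') else o['tcp_rot'],o['width'],o['wrist_force'])
R=np.array(o['tcp_rot']);print('y axis yaw',np.degrees(np.arctan2(R[1,1],R[0,1])),'x yaw',np.degrees(np.arctan2(R[1,0],R[0,0])))
for n in('sc0','si0'):
  p,d,m=load(n)
  hsv=cv2.cvtColor(p,cv2.COLOR_RGB2HSV).astype(int)
  # edges from shaft top: topmost yellow/dark
  for q in ([.540,.022,.125],[.545,.025,.125]): print(n,proj(m,q))
  cv2.imwrite('pics/c_'+n+'.png',1) if 0 else None
"
```

```text
[0.21689881 0.50498862 0.21258207] [[-9.188e-01  3.947e-01 -8.000e-04]
 [ 3.947e-01  9.188e-01 -1.500e-03]
 [ 2.000e-04 -1.700e-03 -1.000e+00]] 0.0940437485502036 [0.08576141 0.54724789 0.82046659]
y axis yaw 66.75148935022307 x yaw 156.75147103707303
sc0 [[272.67932819 205.46448006]]
sc0 [[275.41547073 205.62793096]]
si0 [[288.81018339 206.57523889]]
si0 [[286.34470435 206.75998904]]
```

>>> servo_tool(
  moves=[
    [2, -5, 0, 0, 0, 5],
    [5, -11, 0, 0, 0, 10],
    [7.5, -17, 0, 0, 0, 15],
    [10, -22.5, 0, 0, 0, 21],
    [12.5, -28, 0, 0, 0, 21],
    [15, -33.5, 0, 0, 0, 21],
    [17.5, -39, 0, 0, 0, 21],
    [20, -45, 0, 0, 0, 21],
    [21.3, -47.7, 0, 0, 0, 21],
    [21.3, -47.7, 0, 0, 0, 21],
  ],
  claw=1,
  grip_force=20,
)

```text
time: 1.4
ee_pos: [0.4304, 0.0266, 0.2129]
tcp_rot: [[-0.999, 0.044, -0.001], [0.044, 0.999, 0.0], [0.001, 0.0, -1.0]]
wrist_force: [-1.5, -0.2, -0.8]
width: 0.0009
grasp_force: 0.0
```

```bash
python3 -c "
from h import *
print(camera_model('wrist')['cam_to_world'].round(3).tolist())
save('wrist','w1')
o=observe();print(o['time'],o['ee_pos'],o['joint_positions'])
p,d,m=load('w1');hsv=cv2.cvtColor(p,cv2.COLOR_RGB2HSV).astype(int)
H,S,V=hsv[...,0],hsv[...,1],hsv[...,2]
vv,uu=np.nonzero((H>100)&(H<125)&(S>150)&(V>40)&(d>0))
W=atd(m,np.c_[uu,vv],d[vv,uu]);k=(W[:,2]<.075)&(W[:,2]>.02);W=W[k];uu=uu[k];vv=vv[k];print(len(W),W.min(0),W.max(0),np.median(W,0))
"
```

```text
[[0.045, -0.957, -0.285, 0.346], [0.999, 0.043, 0.012, 0.031], [0.001, -0.285, 0.958, 0.385], [0.0, 0.0, 0.0, 1.0]]
1.45 [0.42993803 0.02788988 0.21301718] [-6.75272814e-02 -1.80988677e-01  1.62877646e+00  6.96505412e-04
  1.69521161e+00 -1.59667369e+00]
18 [ 0.45433339 -0.03937092  0.06129931] [0.46034936 0.10193694 0.06389623] [ 0.45602826 -0.03673433  0.0627085 ]
```

View pics/w1.png

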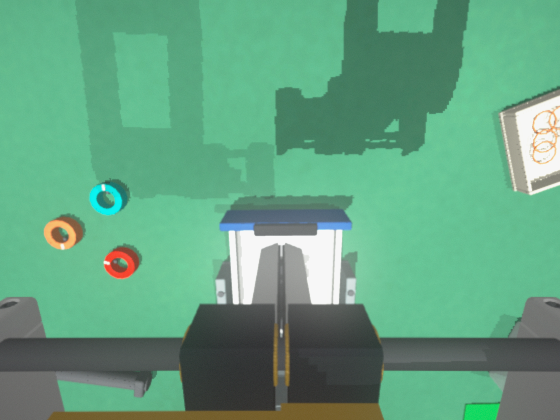

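The wrist view looks down on the blue drawer front (rows 210–230, cols 220–350) with the shaft hidden behind the fingers. The copper collar is at (63,233) with its white mark at (62,246).

```bash
cat > col.py <<'E'
from h import *
def collar(n,near=None):
    p,d,m=load(n);hsv=cv2.cvtColor(p,cv2.COLOR_RGB2HSV).astype(int)
    H,S,V=hsv[...,0],hsv[...,1],hsv[...,2]
    k=((H>5)&(H<17)&(S>110)&(V>90)).astype(np.uint8)
    c,l,st,ce=cv2.connectedComponentsWithStats(k)
    for i in range(1,c):
        if st[i,4]<200: continue
        g=np.column_stack(np.nonzero(l==i))[:,::-1]
        hull=cv2.convexHull(g.astype(np.int32))[:,0].astype(float)
        P=onz(m,hull,.016)
        e=cv2.fitEllipse(hull.astype(np.float32))
        q=onz(m,[e[0]],.012)[0]
        x,y,w,h=st[i,:4]
        if max(w,h)>2.0*min(w,h): continue
        C=onz(m,[e[0]],.016)[0]
        vv,uu=np.mgrid[y:y+h,x:x+w]; sub=(S[y:y+h,x:x+w]<100)&(V[y:y+h,x:x+w]>150)
        dk=(V[y:y+h,x:x+w]<60)
        wp=np.c_[uu[sub],vv[sub]]
        if len(wp)==0: print('nowhite',e,C);continue
        Wp=onz(m,wp,.016); Wp=Wp[np.linalg.norm(Wp[:,:2]-C[:2],axis=1)<.0225]; w0=Wp.mean(0)
        rr=np.hypot(*(P[:,:2]-C[:2]).T)
        print(n,st[i,4],np.round(e[0],1),'C',C.round(4),'r',rr.min().round(4),rr.max().round(4),'white',len(Wp),w0.round(4),'yaw',np.degrees(np.arctan2(*(w0-C)[[1,0]])).round(1),'dist',np.hypot(*(w0-C)[:2]).round(4),'depth z',np.median(atd(m,g,d[g[:,1],g[:,0]])[:,2]).round(4))
E
python3 -c "
from col import *
collar('w1')
p,d,m=load('w1');hsv=cv2.cvtColor(p,cv2.COLOR_RGB2HSV).astype(int)
k=(hsv[...,0]>100)&(hsv[...,0]<125)&(hsv[...,1]>150)&(hsv[...,2]>40)
out=[]
for c in list(range(226,248,4))+list(range(322,348,4)):
  r=np.nonzero(k[190:250,c])[0]+190; out.append((c,r.min(),r.max()))
out=np.array(out);print(out.tolist())
A=onz(m,out[:,[0,2]],.062);print(A.round(4).tolist());f=np.polyfit(A[:,1],A[:,0],1);print(f,np.degrees(np.arctan(f[0])))
r,c=np.nonzero(k[190:250]);print(c.min(),c.max(),[onz(m,[[x,226]],.062).round(4) for x in(c.min(),c.max())])
"
```

```text
w1 525 [ 62.7 232.4] C [ 0.4728 -0.2478  0.016 ] r 0.0186 0.0243 white 60 [ 0.4792 -0.2503  0.016 ] yaw -21.5 dist 0.0069 depth z 0.013Traceback (most recent call last):
  File "<string>", line 8, in <module>
    r=np.nonzero(k[190:250,c])[0]+190; out.append((c,r.min(),r.max()))
                                                     ~~~~~^^
    return umr_minimum(a, axis, None, out, keepdims, initial, where)
ValueError: zero-size array to reduction operation minimum which has no identity
```

>>> servo_tool(
  moves=[
    [-0.5, 0.4, -6, 0, 0, 0],
    [-0.5, 0.4, -12, 0, 0, 0],
    [-0.5, 0.4, -17.3, 0, 0, 0],
    [-0.5, 0.4, -17.3, 0, 0, 0],
    [1.0, 0.3, -17.3, 0, 0, 0],
    [2.0, 0.3, -17.3, 0, 0, 0],
    [3.5, 0.2, -17.3, 0, 0, 0],
    [5.0, 0.2, -17.3, 0, 0, 0],
    [6.5, 0.1, -17.3, 0, 0, 0],
    [6.5, 0.1, -17.3, 0, 0, 0],
  ],
)

```text
time: 2.7
ee_pos: [0.497, 0.029, 0.0406]
tcp_rot: [[-0.999, 0.04, 0.002], [0.04, 0.999, -0.0], [-0.002, -0.0, -1.0]]
wrist_force: [-1.2, -0.4, 0.9]
width: 0.0007
grasp_force: 0.0
```

>>> servo_tool(
  moves=[
    [0.8, 0, 0, 0, 0, 0],
    [1.5, -0.1, 0, 0, 0, 0],
    [2.0, -0.1, 0, 0, 0, 0],
    [2.5, -0.1, 0, 0, 0, 0],
    [2.5, -0.1, 0, 0, 0, 0],
  ],
)

```text
time: 3.32
ee_pos: [0.5185, 0.0286, 0.0401]
tcp_rot: [[-0.999, 0.039, -0.004], [0.039, 0.999, 0.001], [0.004, 0.0, -1.0]]
wrist_force: [-6.5, 0.5, 2.2]
width: 0.0001
grasp_force: 3.1
```

>>> servo_tool(
  moves=[
    [0.4, 0, 0, 0, 0, 0],
    [0.8, 0, 0, 0, 0, 0],
    [1.2, 0, 0, 0, 0, 0],
    [1.2, 0, 0, 0, 0, 0],
  ],
)

```text
time: 3.82
ee_pos: [0.5184, 0.0286, 0.0402]
tcp_rot: [[-0.999, 0.038, -0.033], [0.038, 0.999, -0.0], [0.033, -0.001, -0.999]]
wrist_force: [-37.6, -0.8, 28.0]
width: 0.0007
grasp_force: 19.4
```

>>> servo_tool(
  moves=[
    [-2.5, 0, 0, 0, 0, 0],
    [-2.5, 0, 5, 0, 0, 0],
    [-2.5, 0, 11, 0, 0, 0],
    [-2.5, 0, 17, 0, 0, 0],
    [1.0, -0.3, 21, 0, 0, 0],
    [7.3, -0.6, 22, 0, 0, 0],
    [7.3, -0.6, 22, 0, 0, 0],
    [7.3, -0.6, 22, 0, 0, 0],
  ],
  claw=-1,
)

```text
time: 4.82
ee_pos: [0.6052, 0.0223, 0.2594]
tcp_rot: [[-0.999, 0.039, -0.001], [0.039, 0.999, 0.0], [0.001, 0.0, -1.0]]
wrist_force: [-0.6, 0.1, 0.1]
width: 0.0767
grasp_force: 0.0
```

```bash
python3 -c "
from h import *
save('wrist','w2')
save('scene','sc2');save('side','si2')
o=observe();print(o['time'],o['ee_pos'],o['joint_positions'])
p,d,m=load('w2')
print(proj(m,[[.61,.022,.125],[.61,.022,.048]]))
"
```

```text
4.975 [0.60419751 0.02246686 0.26135533] [-5.66256930e-02  2.05929249e-01  1.14275121e+00  7.67760777e-05
  1.79162164e+00 -1.58823837e+00]
[[280.1301246  208.61441694]
 [280.23687921 191.41571568]]
```

View pics/w2.png

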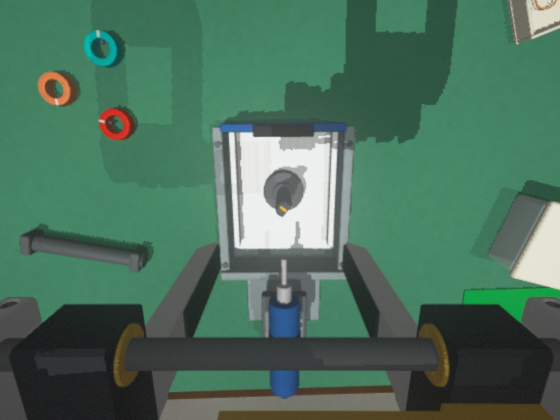

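The drawer is home. The shaft top is at about (283,210), the bit tip at (283,262) and the driver at (285,330). I'll zoom in on the shaft.

```bash
python3 -c "
from h import *
p,d,m=load('w2')
a=cv2.resize(p[160:270,250:320],None,fx=5,fy=5,interpolation=cv2.INTER_CUBIC)
q,_,ms=load('sc2'); c=proj(ms,[.61,.022,.115])[0].astype(int);print(c)
b=cv2.resize(q[c[1]-30:c[1]+40,c[0]-25:c[0]+25],None,fx=7.8,fy=7.8,interpolation=cv2.INTER_CUBIC)
h=max(a.shape[0],b.shape[0]);f=lambda x:np.pad(x,((0,h-x.shape[0]),(0,0),(0,0)))
cv2.imwrite('pics/z2.png',np.hstack([f(a),f(b)])[...,::-1])
hsv=cv2.cvtColor(p,cv2.COLOR_RGB2HSV).astype(int)
k=(hsv[...,0]>15)&(hsv[...,0]<38)&(hsv[...,1]>110)&(hsv[...,2]>90);k[:190]=0;k[240:]=0;k[:,:260]=0;k[:,310:]=0
v,u=np.nonzero(k);print(list(zip(u,v)));P=onz(m,np.c_[u,v],.125);print(P.mean(0))
w,e=np.linalg.eigh(np.cov(P[:,:2].T));print(w,np.degrees(np.arctan2(e[1,1],e[0,1])))
"
```

```text
[299 222]
[(np.int64(280), np.int64(206)), (np.int64(281), np.int64(206)), (np.int64(280), np.int64(207)), (np.int64(281), np.int64(207)), (np.int64(282), np.int64(207)), (np.int64(283), np.int64(207)), (np.int64(280), np.int64(208)), (np.int64(281), np.int64(208)), (np.int64(282), np.int64(208)), (np.int64(283), np.int64(208)), (np.int64(284), np.int64(208)), (np.int64(281), np.int64(209)), (np.int64(282), np.int64(209)), (np.int64(283), np.int64(209)), (np.int64(284), np.int64(209)), (np.int64(285), np.int64(209)), (np.int64(283), np.int64(210)), (np.int64(284), np.int64(210)), (np.int64(285), np.int64(210)), (np.int64(286), np.int64(210)), (np.int64(284), np.int64(211)), (np.int64(285), np.int64(211))]
[0.60998571 0.02462874 0.125     ]
[7.94178098e-07 5.16721958e-06] 49.170167629906636
```

View pics/z2.png

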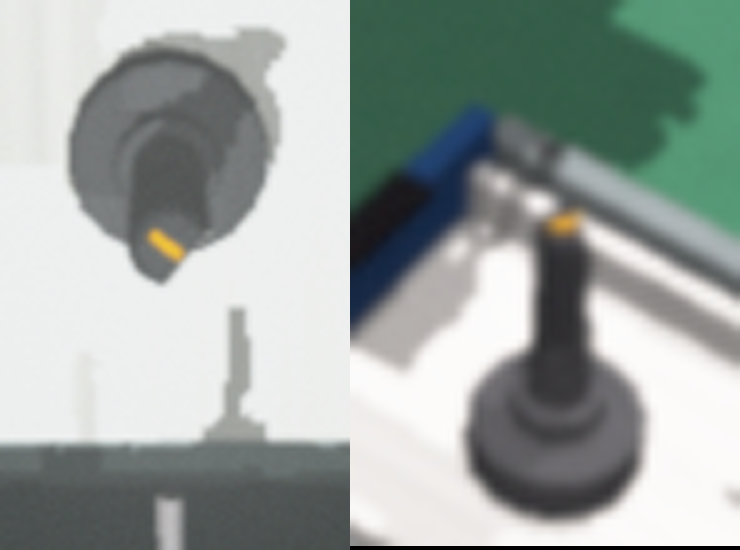

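The flat faces the lower right of the wrist view, with the yellow line running toward it (crop (165,245)). That is about 49° world yaw, or about 0.9 rad relative to the station, inside the stated range. Next I'll cross-check the axis against the boss, the bit and the second view.

```bash
cat >> col.py <<'E'
def tri(obs):
    A=np.zeros((3,3));b=np.zeros(3)
    for m,uv in obs:
        o,d=ray(m,[uv]);d=d[0]/np.linalg.norm(d[0]);M=np.eye(3)-np.outer(d,d);A+=M;b+=M@o
    return np.linalg.solve(A,b)
def yel(p,c,r=20):
    hsv=cv2.cvtColor(p,cv2.COLOR_RGB2HSV).astype(int);k=(hsv[...,0]>10)&(hsv[...,0]<38)&(hsv[...,1]>110)&(hsv[...,2]>90)
    v,u=np.nonzero(k);s=(abs(u-c[0])<r)&(abs(v-c[1])<r);return np.array([u[s].mean(),v[s].mean()])
E
python3 -c "
from col import *
p,d,m=load('w2');ps,ds,ms=load('sc2');pi,di,mi=load('si2')
g=[.61,.024,.125]
obs=[(m,yel(p,(283,208)))]
for q,mm in((ps,ms),(pi,mi)):
  c=proj(mm,g)[0]; y=yel(q,c); print(c,y); obs.append((mm,y))
print('wrist+scene',tri(obs[:2]),'wrist+side',tri([obs[0],obs[2]]),'all',tri(obs))
hsv=cv2.cvtColor(p,cv2.COLOR_RGB2HSV).astype(int)
k=((hsv[...,2]<140)).astype(np.uint8);k[225:]=0;k[:165]=0;k[:,:258]=0;k[:,308:]=0
v,u=np.nonzero(k[:203]);
# boss width per row
for r in range(172,205,4):
  w=np.nonzero(k[r])[0]; print(r,w.min() if len(w) else None,w.max() if len(w) else None,end=';')
print(); 
V=hsv[...,2]
for r in(264,268,272,276,290,296,320,330,340,375): print(r,V[r,270:300].tolist() if r<280 else [int(np.nonzero((hsv[r,:,0]>100)&(hsv[r,:,0]<125)&(hsv[r,:,1]>140))[0][i]) for i in(0,-1)] if ((hsv[r,:,0]>100)&(hsv[r,:,0]<125)&(hsv[r,:,1]>140)).any() else None)
print(onz(m,[[283.5,190.5]],.048),'bit',onz(m,[[283.5,261.5]],.105))
collar('w2')
"
```

```text
[300.70300216 219.03996448] [301.  220.5]
[261.17305571 199.69938255] [260.8 198.4]
wrist+scene [0.61097379 0.0244172  0.1209159 ] wrist+side [0.60964245 0.02483404 0.12916949] all [0.61145535 0.02268603 0.12511849]
172 274 292;176 269 297;180 266 300;184 265 302;188 264 303;192 264 302;196 265 301;200 267 300;204 270 296;
264 [85, 84, 84, 85, 85, 85, 84, 85, 86, 83, 91, 138, 174, 189, 187, 168, 128, 91, 86, 84, 85, 86, 85, 86, 83, 83, 86, 84, 84, 84]
268 [82, 82, 81, 81, 81, 83, 80, 82, 82, 84, 84, 114, 159, 186, 188, 166, 127, 89, 83, 82, 81, 82, 84, 83, 82, 83, 81, 82, 82, 82]
272 [102, 102, 109, 109, 109, 111, 110, 109, 100, 90, 94, 119, 158, 185, 187, 167, 130, 99, 96, 96, 94, 95, 96, 96, 97, 96, 94, 97, 94, 96]
276 [91, 91, 89, 91, 90, 90, 92, 93, 93, 91, 98, 120, 159, 184, 185, 166, 132, 108, 108, 106, 107, 106, 105, 105, 105, 105, 106, 106, 107, 106]
290 None
296 None
320 [270, 298]
330 [270, 298]
340 None
375 [271, 297]
[[0.6089802  0.02617101 0.048     ]] bit [[0.67960056 0.02300393 0.105     ]]
w2 662 [55.1 88.3] C [ 0.475  -0.2525  0.016 ] r 0.0195 0.0213 white 21 [ 0.4899 -0.2555  0.016 ] yaw -11.5 dist 0.0152 depth z 0.0168
```

>>> servo_tool(
  moves=[
    [0.4, 0, -2, 0, 0, -10],
    [0.4, 0, -5, 0, 0, -20],
    [0.4, 0, -8, 0, 0, -30],
    [0.4, 0, -11, 0, 0, -38.5],
    [0.4, 0, -11, 0, 0, -38.5],
    [0.4, 0, -14, 0, 0, -38.5],
    [0.4, 0, -16.2, 0, 0, -38.5],
    [0.4, 0, -16.2, 0, 0, -38.5],
  ],
  claw=0.15,
)

```text
time: 5.98
ee_pos: [0.6083, 0.0224, 0.0987]
tcp_rot: [[-0.759, 0.651, -0.001], [0.651, 0.759, 0.0], [0.001, -0.001, -1.0]]
wrist_force: [1.1, 0.1, 0.5]
width: 0.0399
grasp_force: 0.0
```

>>> servo_tool(
  moves=[
    [0, 0, 0, 0, 0, 0],
    [0, 0, 0, 0, 0, 0],
    [0, 0, 0, 0, 0, 0],
    [0, 0, 0, 0, 0, 0],
  ],
  claw=1,
  grip_force=12,
)

```text
time: 6.48
ee_pos: [0.6105, 0.0231, 0.1]
tcp_rot: [[-0.758, 0.652, 0.004], [0.652, 0.758, 0.001], [-0.002, 0.004, -1.0]]
wrist_force: [1.9, 3.3, 2.9]
width: 0.0132
grasp_force: 12.0
```

>>> servo_tool(
  moves=[
    [0.0, 0.05, 0, 0, 0, -9],
    [0.0, 0.1, 0, 0, 0, -18],
    [0.0, 0.15, 0, 0, 0, -27],
    [0.0, 0.2, 0, 0, 0, -36],
    [0.0, 0.25, 0, 0, 0, -45],
    [0.05, 0.25, 0, 0, 0, -51.5],
    [0.05, 0.25, 0, 0, 0, -51.5],
    [0.05, 0.25, 0, 0, 0, -51.5],
    [0.05, 0.25, 0, 0, 0, -51.5],
    [0.05, 0.25, 0, 0, 0, -51.5],
  ],
)

```text
time: 7.72
ee_pos: [0.6098, 0.0248, 0.1]
tcp_rot: [[0.038, 0.999, 0.001], [0.999, -0.038, -0.0], [-0.0, 0.001, -1.0]]
wrist_force: [-1.0, 0.6, 4.9]
width: 0.0131
grasp_force: 12.0
```

```bash
python3 -c "
from h import *
o=observe();print({k:np.round(v,4) for k,v in o.items()})
R=o['tcp_rot'];print(np.degrees(np.arctan2(R[1][1],R[0][1])))"
```

```text
{'time': np.float64(7.725), 'joint_positions': array([-5.2100e-02,  2.6600e-01,  1.3907e+00, -2.0000e-04,  1.4838e+00,
       -1.3700e-02]), 'qvel': array([ 0.0013, -0.0027,  0.0013, -0.0004, -0.0005, -0.0012]), 'joint_efforts': array([-6.08000e-01, -3.74168e+01, -2.71772e+01, -1.87800e-01,
       -3.65000e-01, -3.28000e-02]), 'ee_pos': array([0.6098, 0.0248, 0.1   ]), 'tcp_rot': array([[ 3.840e-02,  9.993e-01,  1.100e-03],
       [ 9.993e-01, -3.840e-02, -2.000e-04],
       [-2.000e-04,  1.100e-03, -1.000e+00]]), 'wrist_force': array([-1.0144,  0.5502,  4.9089]), 'ft_torque': array([ 0.0226,  0.3641, -0.0434]), 'grasp_force': np.float64(12.0005), 'width': np.float64(0.0131)}
-2.1991971608899483
```

>>> servo_tool(
  moves=[
    [0, 0, 0, 0, 0, 0],
    [0, 0, 0, 0, 0, 0],
    [0, 0, 0, 0, 0, 0],
    [0, 0, 5, 0, 0, 0],
    [0, 0, 10, 0, 0, 5],
    [-0.5, 0, 16, 0, 0, 15],
    [-0.5, 0, 16, 0, 0, 25],
    [-0.5, 0, 16, 0, 0, 35],
    [-0.5, 0, 16, 0, 0, 45],
    [-0.5, 0, 16, 0, 0, 45],
  ],
  claw=0.15,
)

```text
time: 8.98
ee_pos: [0.6045, 0.0248, 0.2582]
tcp_rot: [[-0.677, 0.736, -0.001], [0.736, 0.677, -0.0], [0.0, -0.0, -1.0]]
wrist_force: [0.3, 0.8, 0.1]
width: 0.0398
grasp_force: 0.0
```

```bash
python3 -c "
from col import *
p,d=save('wrist','w3');p,d,m=load('w3');ps,_=save('scene','sc3');ms=camera_model('scene')
o=observe();print(o['time'],o['ee_pos'])
g=[.611,.0245,.125];c=proj(m,g)[0].astype(int);y=yel(p,c);print(c,y,onz(m,[y],.125))
cs=proj(ms,g)[0];ys=yel(ps,cs);print('tri',tri([(m,y),(ms,ys)]))
hsv=cv2.cvtColor(p,cv2.COLOR_RGB2HSV).astype(int)
k=(hsv[...,0]>10)&(hsv[...,0]<38)&(hsv[...,1]>110)&(hsv[...,2]>90);v,u=np.nonzero(k);s=(abs(u-y[0])<9)&(abs(v-y[1])<9)
P=onz(m,np.c_[u,v][s],.125);w,e=np.linalg.eigh(np.cov(P[:,:2].T));print(s.sum(),w,np.degrees(np.arctan2(e[1,1],e[0,1])))
cv2.imwrite('pics/z3.png',cv2.resize(p[max(c[1]-90,0):c[1]+90,c[0]-100:c[0]+100],None,fx=3.3,fy=3.3,interpolation=cv2.INTER_CUBIC)[...,::-1])
"
```

```text
9.075 [0.6045629  0.02478491 0.25823674]
[285 208] [285.7 207.3] [[0.60992868 0.02537692 0.125     ]]
tri [0.61095225 0.02497312 0.1218226 ]
20 [6.46515567e-07 4.87359571e-06] 176.14120197945832
```

View pics/z3.png

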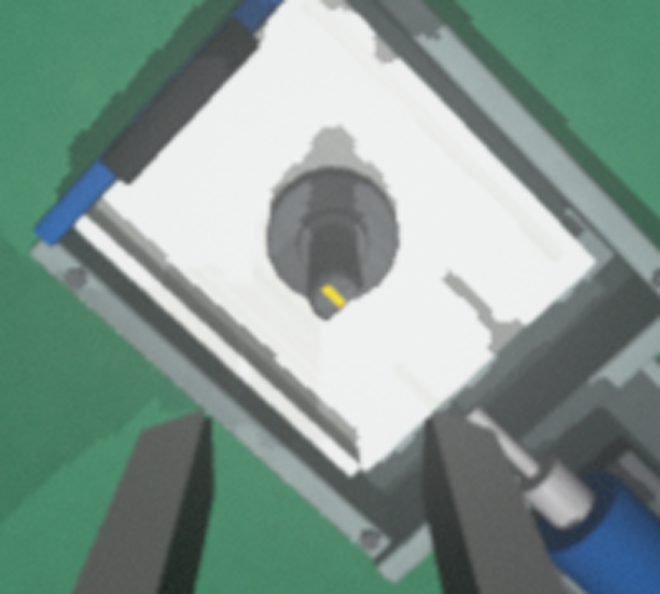

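The picture shows the yellow line and flat pointing at the bit (line at crop (333,295), bit tip at (478,415)), and the drawer is home. Now the collar.

>>> servo_tool(
  moves=[
    [-2.5, -5.4, 0, 0, 0, 7],
    [-5, -10.8, 0, 0, 0, 14],
    [-7.5, -16.2, -1, 0, 0, 21],
    [-10, -21.6, -3, 0, 0, 28],
    [-12.9, -27.7, -5, 0, 0, 35],
    [-12.9, -27.7, -5, 0, 0, 35],
    [-12.9, -27.7, -5, 0, 0, 35],
  ],
  claw=-0.5,
)

```text
time: 9.95
ee_pos: [0.4756, -0.2522, 0.2085]
tcp_rot: [[-0.977, 0.215, 0.0], [0.215, 0.977, 0.001], [-0.0, 0.001, -1.0]]
wrist_force: [0.3, -0.2, -0.2]
width: 0.0702
grasp_force: 0.0
```

```bash
python3 -c "
from col import *
p,d=save('wrist','w4')
o=observe();print(o['time'],o['ee_pos'],o['width'])
collar('w4')
p,d,m=load('w4');c=proj(m,[.475,-.2525,.016])[0].astype(int)
cv2.imwrite('pics/z4.png',cv2.resize(p[c[1]-60:c[1]+60,c[0]-70:c[0]+70],None,fx=4.5,fy=4.5,interpolation=cv2.INTER_CUBIC)[...,::-1]);print(c)
"
```

```text
10.0 [ 0.47618358 -0.25155843  0.20901605] 0.07008785905991657
w4 232 [278.9 190. ] C [ 0.4751 -0.2533  0.016 ] r 0.0192 0.0205 white 95 [ 0.4814 -0.2548  0.016 ] yaw -13.1 dist 0.0065 depth z 0.0161
[279 189]
```

View pics/z4.png

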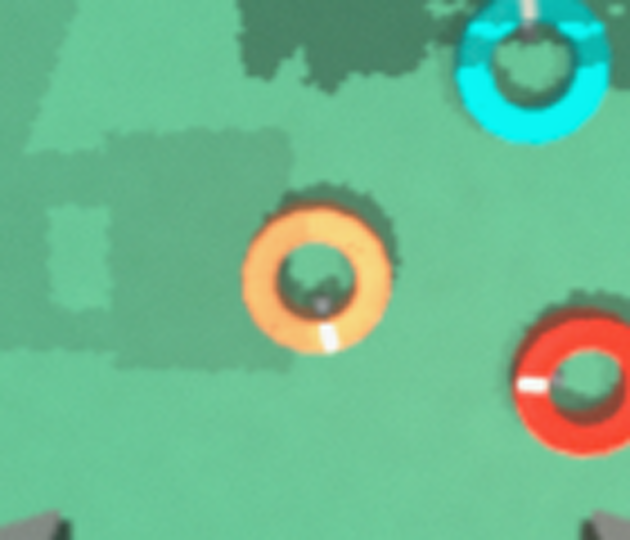

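Close up, the copper collar is centred at crop (318,279), with the white mark at (330,338) and the screw tip at (321,303). Red stays clear at (588,382) and turquoise at (530,65).

```bash
python3 -c "
from col import *
p,d,m=load('w4');c=np.array([279-70,189-60])
hsv=cv2.cvtColor(p,cv2.COLOR_RGB2HSV).astype(int);S,V=hsv[...,1],hsv[...,2]
sub=(S<70)&(V>170);v,u=np.nonzero(sub);s=(abs(u-282.3)<8)&(abs(v-204)<7);u,v=u[s],v[s]
C=onz(m,[[278.9,190.]],.016)[0];w=onz(m,np.c_[u,v],.016).mean(0);print(s.sum(),u.mean(),v.mean(),C,w,np.degrees(np.arctan2(*(w-C)[[1,0]])),np.hypot(*(w-C)[:2]))
# refined centre: outer hull
k=(((hsv[...,0]>3)&(hsv[...,0]<20)&(S>90)&(V>120))|sub).astype(np.uint8)
M=np.zeros_like(k);M[165:215,250:308]=1;k*=M
k=cv2.morphologyEx(k,cv2.MORPH_OPEN,np.ones((3,3)));cs=max(cv2.findContours(k,0,1)[0],key=cv2.contourArea)
P=onz(m,cs[:,0].astype(float),.016);(x,y),r=cv2.minEnclosingCircle(P[:,:2].astype(np.float32));print('circ',x,y,r)
A=np.c_[P[:,:2],np.ones(len(P))];q=np.linalg.lstsq(A,(P[:,:2]**2).sum(1),rcond=None)[0];print('fit',q[:2]/2,np.sqrt(q[2]+(q[:2]**2).sum()/4))
ps,_,ms=load('sc3');
k2=cv2.cvtColor(ps,cv2.COLOR_RGB2HSV).astype(int);k2=((k2[...,0]>3)&(k2[...,0]<18)&(k2[...,1]>110)&(k2[...,2]>100));k2[:290]=0;k2[335:]=0;k2[:,:145]=0;k2[:,185:]=0
h=cv2.convexHull(np.column_stack(np.nonzero(k2))[:,::-1].astype(np.int32))[:,0];e=cv2.fitEllipse(h.astype(np.float32));print('scene',e)
print('tri',tri([(m,[278.9,190.]),(ms,e[0])]))
"
```

```text
32 281.78125 204.4375 [ 0.47505215 -0.25324067  0.016     ] [ 0.49338423 -0.25370372  0.016     ] -1.4469061224356965 0.018337933418758424
circ 0.4760064482688904 -0.25325143337249756 0.02096675895154476
fit [ 0.47501585 -0.2545536 ] 0.016555851523630667
scene ((165.10305786132812, 314.15234375), (19.326353073120117, 21.647226333618164), 45.9612922668457)
tri [ 0.47663423 -0.25488688  0.00669084]
```

>>> servo_tool(
  moves=[
    [0, -0.1, -3, 0, 0, 6],
    [0, -0.1, -8, 0, 0, 11],
    [0, -0.1, -13, 0, 0, 11],
    [0, -0.1, -17, 0, 0, 11],
    [0, -0.1, -19.8, 0, 0, 11],
    [0, -0.1, -19.8, 0, 0, 11],
    [0, -0.1, -19.8, 0, 0, 11],
  ],
  claw=-0.3,
)

```text
time: 10.88
ee_pos: [0.477, -0.2521, 0.0113]
tcp_rot: [[-1.0, 0.02, 0.001], [0.02, 1.0, -0.0], [-0.001, -0.0, -1.0]]
wrist_force: [0.0, -0.4, -0.7]
width: 0.0608
grasp_force: 0.0
```

>>> servo_tool(
  moves=[
    [0, 0, 0, 0, 0, 0],
    [0, 0, 0, 0, 0, 0],
    [0, 0, 0, 0, 0, 0],
    [0, 0, 0, 0, 0, 0],
    [0, 0, 0, 0, 0, 0],
  ],
  claw=1,
  grip_force=20,
)

```text
time: 11.5
ee_pos: [0.4759, -0.2533, 0.011]
tcp_rot: [[-1.0, 0.022, 0.001], [0.022, 1.0, -0.0], [-0.001, -0.0, -1.0]]
wrist_force: [0.7, 1.5, 3.1]
width: 0.0398
grasp_force: 20.0
```

>>> servo_tool(
  moves=[
    [0, 0, 6, 0, 0, 0],
    [0, 0, 12, 0, 0, 0],
    [0, 2, 17, 0, 0, 0],
    [3, 7, 18, 0, 0, -0.7],
    [6, 12, 18, 0, 0, -0.7],
    [9, 17, 18, 0, 0, -0.7],
    [11.5, 22, 18, 0, 0, -0.7],
    [12.5, 25.5, 18, 0, 0, -0.7],
    [13.5, 27.8, 18, 0, 0, -0.7],
    [13.5, 27.8, 18, 0, 0, -0.7],
    [13.5, 27.8, 18, 0, 0, -0.7],
  ],
)

```text
time: 12.88
ee_pos: [0.6102, 0.0239, 0.19]
tcp_rot: [[-0.999, 0.035, -0.001], [0.035, 0.999, -0.001], [0.001, -0.001, -1.0]]
wrist_force: [-0.4, 0.7, -0.6]
width: 0.0399
grasp_force: 20.0
```

```bash
python3 -c "
from col import *
p,d=save('wrist','w5');save('scene','sc5');save('side','si5')
o=observe();print(o['time'],o['ee_pos'],o['width'],o['tcp_rot'])
m=camera_model('wrist');print(proj(m,[o['ee_pos'],[.611,.025,.125],[.677,.023,.105]]))
f=lambda n,c,k:cv2.resize(load(n)[0][c[1]-40:c[1]+40,c[0]-35:c[0]+35],None,fx=k,fy=k,interpolation=cv2.INTER_CUBIC)
a=cv2.resize(p[150:390,140:420],None,fx=1.25,fy=1.25)
g=o['ee_pos'];cs=proj(camera_model('scene'),[g[0],g[1],g[2]-.02])[0].astype(int);ci=proj(camera_model('side'),[g[0],g[1],g[2]-.02])[0].astype(int);print(cs,ci)
b=f('sc5',cs,3.75);c=f('si5',ci,3.75)
b=np.vstack([b,c]);a=np.pad(a,((0,b.shape[0]-a.shape[0]),(0,0),(0,0)))
cv2.imwrite('pics/z5.png',np.hstack([a,b])[...,::-1])
"
```

```text
13.025 [0.61030643 0.02355696 0.1905338 ] 0.03985036637789659 [[-9.99360289e-01  3.57629344e-02 -1.61296011e-04]
 [ 3.57629728e-02  9.99360271e-01 -2.41252394e-04]
 [ 1.52564932e-04 -2.46866487e-04 -9.99999958e-01]]
[[280.03281708 263.11375859]
 [282.04007453 227.34198827]
 [282.34374412 286.82694548]]
[301 203] [260 183]
```

View pics/z5.png

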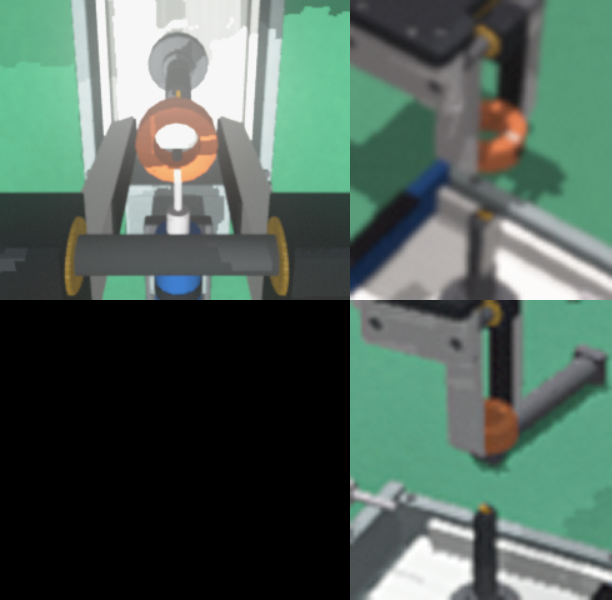

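The collar hangs level in the fingers above the shaft: wrist crop ring centre (176,138), screw toward the bit at (176,155).

```bash
python3 -c "
from col import *
p,d,m=load('w5');hsv=cv2.cvtColor(p,cv2.COLOR_RGB2HSV).astype(int);H,S,V=hsv[...,0],hsv[...,1],hsv[...,2]
k=((H>3)&(H<20)&(S>110)&(V>70)).astype(np.uint8);M=np.zeros_like(k);M[225:296,245:320]=1;k*=M
ztop=.1905+.005
v,u=np.nonzero(k);zz=atd(m,np.c_[u,v],d[v,u])[:,2];print('depth z pct',np.percentile(zz,[5,25,50,75,95]).round(4))
# top face only
t=zz>ztop-.004
# bore: holes within
fill=np.zeros_like(k);cs,hi=cv2.findContours(k,cv2.RETR_CCOMP,cv2.CHAIN_APPROX_NONE)
for c,h in zip(cs,hi[0]):
  if cv2.contourArea(c)>100:
    P=onz(m,c[:,0].astype(float),ztop);x=P[:,0];y=P[:,1]
    print('hole' if h[3]>=0 else 'outer',cv2.boundingRect(c),'x',x.min().round(4),x.max().round(4),'y',y.min().round(4),y.max().round(4),'mid',((x.min()+x.max())/2).round(4),((y.min()+y.max())/2).round(4))
# yellow line
kk=(H>17)&(H<38)&(S>110)&(V>90);kk[:205]=0;kk[240:]=0;kk[:,:270]=0;kk[:,295:]=0;v,u=np.nonzero(kk);print('yel',u.mean(),v.min(),v.max()); 
w=(S<80)&(V>200);print('w',[(int(r),np.nonzero(w[r,265:300])[0].tolist()) for r in range(262,300,3)])
ps,ds,ms=load('sc5');pi,di,mi=load('si5')
def blob(q,c):
  h=cv2.cvtColor(q,cv2.COLOR_RGB2HSV).astype(int);kk=(h[...,0]<18)&(h[...,1]>110)&(h[...,2]>70);kk[:c[1]-25]=0;kk[c[1]+25:]=0;kk[:,:c[0]-25]=0;kk[:,c[0]+25:]=0
  v,u=np.nonzero(kk);return u.min(),u.max(),v.min(),v.max()
print(blob(ps,(305,198)),blob(pi,(262,177)), proj(ms,[[.6103,.0236,.1875],[.6103,.0236,.1675]]),proj(mi,[[.6103,.0236,.1875]]))
"
```

```text
depth z pct [0.194  0.195  0.1954 0.1958 0.1965]
outer (254, 277, 26, 18) x 0.6162 0.6281 y 0.0078 0.0226 mid 0.6221 0.0152
outer (283, 272, 30, 23) x 0.614 0.6284 y 0.025 0.0425 mid 0.6212 0.0338
yel 282.0 224 226
w [(262, [0, 1, 2, 3, 4, 5, 6, 7, 8, 9, 10, 11, 12, 13, 14, 15, 16, 17, 18, 19, 20, 21, 22, 23, 24, 25, 26, 27, 28, 29, 30, 31]), (265, [2, 3, 4, 5, 6, 7, 8, 9, 10, 11, 12, 13, 14, 15, 16, 17, 18, 19, 20, 21, 22, 23, 24, 25, 26, 27, 28, 29, 30]), (268, [4, 5, 6, 7, 8, 9, 10, 11, 12, 13, 14, 15, 16, 17, 18, 19, 20, 21, 22, 23, 24, 25]), (271, []), (274, []), (277, []), (280, []), (283, []), (286, [14, 15, 16, 17, 18, 19]), (289, [14, 15, 16, 17, 18, 19]), (292, [14, 15, 16, 17, 18, 19]), (295, [14, 15, 16, 17, 18, 19, 20]), (298, [15, 16, 17, 18, 19])]
(np.int64(300), np.int64(312), np.int64(189), np.int64(220)) (np.int64(261), np.int64(269), np.int64(169), np.int64(199)) [[301.9795307  197.45685098]
 [301.56054089 204.66994239]] [[260.86702037 177.66171027]]
```

```bash
python3 -c "
from col import *
p,d,m=load('w5');hsv=cv2.cvtColor(p,cv2.COLOR_RGB2HSV).astype(int);H,S,V=hsv[...,0],hsv[...,1],hsv[...,2]
vv,uu=np.mgrid[225:300,240:325];W=atd(m,np.c_[uu.ravel(),vv.ravel()],d[225:300,240:325].ravel())
c=hsv[225:300,240:325].reshape(-1,3)
g=((c[:,0]<25)|(c[:,0]>172))&(c[:,1]>70)&(W[:,2]>.191)&(W[:,2]<.2)
top=W[g];print(len(top),top.min(0),top.max(0))
k=np.zeros((420,560),np.uint8);k[vv.ravel()[g],uu.ravel()[g]]=1
h=cv2.convexHull(np.column_stack(np.nonzero(k))[:,::-1].astype(np.int32))[:,0]
P=onz(m,h.astype(float),.1954);(x,y),r=cv2.minEnclosingCircle(P[:,:2].astype(np.float32));print('enc',x,y,r)
A=np.c_[P[:,:2],np.ones(len(P))];q=np.linalg.lstsq(A,(P[:,:2]**2).sum(1),rcond=None)[0];print('fit',q[:2]/2,np.sqrt(q[2]+(q[:2]**2).sum()/4))
f=k[225:300,240:325];print('\n'.join(''.join('#' if a else '.' for a in r) for r in f[::3]))
"
```

```text
2121 [0.58987388 0.00463317 0.1910085 ] [0.62876004 0.04387365 0.19726195]
enc 0.6094872355461121 0.024148033931851387 0.019711997359991074
fit [0.60934959 0.02415211] 0.01936396319735596
.....................................................................................
.....................................................................................
.....................................................................................
.....................................................................................
..............................#######################................................
.......................####################################..........................
...................#############################################.....................
................###################################################..................
..............####################...............#####################...............
............#################.........................#################..............
..........################..........................
[... 537 characters left out ...]
............
...........####################.....................####################.............
............##########################..#..##.########################...............
...............#####################################################.................
.................#######################....#####################....................
....................###################......#################.......................
.........................##############......############............................
..................................#####......###.....................................
.....................................................................................
```

>>> servo_tool(
  moves=[
    [0.12, 0.07, -2, 0, 0, -0.1],
    [0.12, 0.07, -4.5, 0, 0, -0.1],
    [0.12, 0.07, -5.2, 0, 0, -0.1],
    [0.12, 0.07, -5.7, 0, 0, -0.1],
    [0.12, 0.07, -6.2, 0, 0, -0.1],
  ],
)

```text
time: 13.65
ee_pos: [0.6125, 0.0252, 0.1295]
tcp_rot: [[-0.999, 0.036, 0.002], [0.036, 0.999, -0.0], [-0.002, 0.0, -1.0]]
wrist_force: [-0.2, 0.4, -1.1]
width: 0.0396
grasp_force: 20.0
```

>>> servo_tool(
  moves=[
    [0, 0, -0.5, 0, 0, 0],
    [0, 0, -1.0, 0, 0, 0],
    [0, 0, -1.5, 0, 0, 0],
    [0, 0, -2.0, 0, 0, 0],
    [0, 0, -2.0, 0, 0, 0],
    [0, 0, -2.0, 0, 0, 0],
  ],
)

```text
time: 14.4
ee_pos: [0.6119, 0.0256, 0.1086]
tcp_rot: [[-0.999, 0.036, 0.0], [0.036, 0.999, 0.0], [-0.0, 0.0, -1.0]]
wrist_force: [-0.7, -0.2, -0.6]
width: 0.0397
grasp_force: 20.0
```

```bash
python3 -c "
from col import *
p,d=save('wrist','w6');save('scene','sc6');save('side','si6')
o=observe();print(o['time'],o['ee_pos'],o['wrist_force'],o['ft_torque'],o['width'])
m=camera_model('wrist');c=proj(m,[.611,.025,.11])[0].astype(int)
f=lambda n,c,k:cv2.resize(load(n)[0][c[1]-40:c[1]+40,c[0]-35:c[0]+35],None,fx=k,fy=k,interpolation=cv2.INTER_CUBIC)
a=cv2.resize(p[c[1]-60:c[1]+60,c[0]-50:c[0]+50],None,fx=5,fy=5,interpolation=cv2.INTER_CUBIC)
g=o['ee_pos'];cs=proj(camera_model('scene'),g)[0].astype(int);ci=proj(camera_model('side'),g)[0].astype(int)
b=np.vstack([f('sc6',cs,3.75),f('si6',ci,3.75)])
cv2.imwrite('pics/z6.png',np.hstack([a,b])[...,::-1])
"
```

```text
14.55 [0.61203087 0.02550769 0.10887423] [-1.27014136 -0.36542586 -0.94712884] [ 0.00039339  0.0748782  -0.01472756] 0.04037222890205632
```

View pics/z6.png

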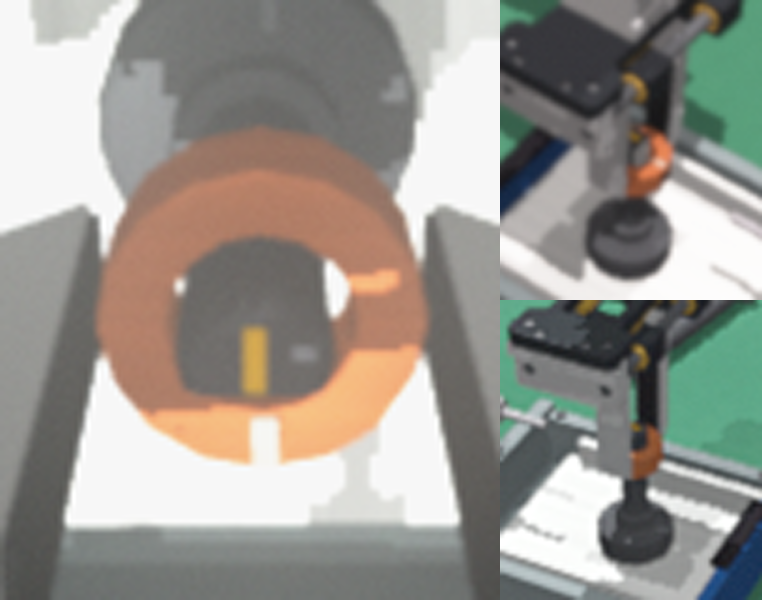

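The collar surrounds the shaft: ring centre at crop x ≈ 263, shaft ≈ 255, so about 1 mm off in y. The white mark lines up with the yellow line and there is no contact force. I'll centre it slightly and finish.

>>> servo_tool(
  moves=[
    [0, -0.03, -0.03, 0, 0, 0],
    [0, -0.07, -0.05, 0, 0, 0],
    [0, -0.07, -0.05, 0, 0, 0],
    [0, -0.07, -0.05, 0, 0, 0],
    [0, -0.07, -0.05, 0, 0, 0],
  ],
)

```text
time: 15.18
ee_pos: [0.6118, 0.0248, 0.108]
tcp_rot: [[-0.999, 0.036, 0.0], [0.036, 0.999, 0.0], [-0.0, 0.0, -1.0]]
wrist_force: [0.3, -0.7, -1.0]
width: 0.0399
grasp_force: 20.0
```

```bash
python3 -c "
from h import *
o=observe();print(o['time'],o['ee_pos'],o['wrist_force'],o['grasp_force'],abs(o['qvel']).max())
print(job_done())"
```

```text
15.175 [0.61183411 0.02484981 0.10802047] [ 0.33576674 -0.71303027 -1.01399775] 19.999633384868503 0.0010972529001693752
the job is handed in; nothing more can be done
None
```

I handed the job in at 15.2 s with the drawer home, the flat facing the bit, and the collar held around the shaft at bit height with its screw toward the bit; the hand-in call returned no verdict.

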